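# Put the board holder's fittings back in their caddy

## Robot

A 6-joint arm with a two-finger parallel gripper is mounted at the origin on the work surface. World frame = base frame: x ahead of the robot, y to its left, z up, the work surface at z = 0. Lengths are in m, angles in rad, forces in N, time in s.
With the tool pointing down it reaches from about 0.275 to 0.975 m from the base axis. Payload 8.4 kg.
Tool frame: the origin (TCP) lies between the finger pads; the fingertips stand 17 mm ahead of it and the grasp point (between the pads) lies 2 mm behind it (robot.tip_extent is the distance from the TCP to the fingertips, in m); z points along the fingers, y is the direction in which the jaws open and shut (so a half turn about z gives the same grasp; the last joint's range is limited). The gripper opens to 92 mm and grips with 3 to 60 N. Pads are 20 mm wide; open, the fingers measure 128 mm over their backs; the gripper's body (75 mm by 189 mm) begins 69 mm behind the grasp point.
Start: joints at [-1.213, 0.353, 1.633, -0, 1.155, -0.002], TCP at [0.22, -0.585, 0.21] pointing down, gripper open.
Joint ranges: [-2.63, 2.63], [-0.92, 2.1], [0.06, 2.66], [-1.3, 4.44], [0, 2.69], [-3.02, 3.02]. Speed limits (rad/s): [2.22, 2.22, 2.79, 3.14, 3.14, 3.14].

## Interface

Orientations are given as [roll, pitch, yaw] about the fixed x, y, z axes, in that order (R = Rz(yaw) Ry(pitch) Rx(roll)).
In Python, from plant import robot, cams, job gives the robot as it stands.
- The arm moves only by the shell command python3 -m crank 'ROWS' [OPENING]. ROWS is JSON, a list that holds one entry, the list of rows, each a list of 6 numbers: the shift along the tool's x, y, z in cm, then the turn, a rotation vector about the tool's x, y, z in degrees. A call has 1 to 20 rows; each row is the pose to reach, as a shift and turn from the pose commanded when the call began, along the tool's axes at that moment; what a row does not reach only later rows make up. A row lasts 1/8 s, in which the tool goes at most 62.5 mm and 10.7 degrees, less where a joint would pass 70% of its speed; a pose out of reach is approached as far as the arm can. A call with a gripper value outside its range is refused whole. OPENING is the gripper's target within -1 to 1 (fully open at 1, half-way at 0, shut at -1), set as the call begins (- or left out, the last holds). The fingers move at their own pace and stop on an object; the grip force is fixed at half the most. Time passes only in rows, so rows that repeat a pose let the fingers close. It gives the time, the measured TCP pose, the force and the opening at its end, in the units of the state.
- robot.state(): the state, without advancing time (a new reading comes with each control period).
- cams.capture(name): name is "side" or "top"; returns the picture (420x560x3 uint8, red, green, blue); there is no depth.
- cams.camera_model(name): a dict with "K" (3x3 intrinsics, pixels), "dist" ([k1, k2, p1, p2, k3] as OpenCV has them; the pictures are not rectified), "cam_to_world" (4x4, takes a point from camera to world coordinates). Camera axes: x right, y down, z forward; pixel columns grow to the right and rows downward; lengths in m; the calibration is good to about 2 mm. A picture is of the moment at which its call begins. camera_model takes no time and is no camera call.
- job.finish_job(): hands the job in, once; it reports no verdict.
The state is a dict: "time": time; "q": joint angles; "joint_velocities": joint speeds; "joint_torque": joint torques, N m; "tool_pos": TCP position; "tool_rot": TCP orientation; "ft_force": force on the tool from outside, world axes, zero at the start; "moment": the same for the moment, N m; "width": finger opening in m.
Only numpy, scipy, OpenCV 4.12 (cv2) and the standard library are available. Lean on these libraries where they do the work, as an engineer would, in place of code of your own. Each camera call takes 0.05 s, during which the arm holds its last target. There are 200 camera calls.

## Task

The board repair is finished: put the board holder's four T-slot fittings away, standing upright in the blue caddy: the two small clamp dogs in the two square cells, one in each, the wide-jaw dog in the long cell and the support post in the narrow cell. One small dog is still in the rail, so slide it along to the slot's open end and lift it out there. Leave the look-alikes on round magnet discs, which belong to another holder, and the solder reel and flux jar where they are.

Things in the scene. Friction and masses are not known exactly. Their poses are not given: they have to be found in the camera images.
- caddy: Fixed blue open caddy, 188 x 136 mm (x, y), 18 high; floor and walls 4 mm thick. Origin: centre of underside, z up. Empty cells, floors at z 4 mm. Row at +y: two square cells, inside 64 x 64, centres (-58, +32) and (+10, +32), then a narrow cell, inside 44 (x) x 64, centre (+68, +32). At -y: the long cell, inside 180 x 60, centre (0, -34).
- rail: Board-holder rail, fixed: aluminium, 180 mm long (x -90 to +90), 44 wide, on a dark base plate 70 wide. Origin: mid-rail, on the bench; z up. T-slot along x, open at the -x end, closed at +x by a fixed jaw (from x +60, 40 high). Rail top z 24; slot mouth 12 wide between lips 4 thick (z 20-24), below them 22 wide, floor z 12.
- rail_dog: Small clamp dog with its T-foot in the rail's slot, its x along the rail's, origin 13 mm above the bench, at rail x -45 to +30. Slides easily; cannot lift until its origin is past rail x = -102. Build, sizes and axes as loose_dog; its block rests on the rail's top. Take it by the knob.
- loose_dog: Small clamp dog standing on the bench. Origin: foot underside, z up through the knob. Heights: steel T-foot 24 x 18 mm (x, y) 0-5, neck 16 x 8 5-11, aluminium block 30 x 20 11-24, stepped jaw 28 wide at +x (to x 23) 11-20, stem 24-30, round black knob 24 dia. 30-48. 70 g. Grip the knob, fingers closing along y (block narrower there).
- wide_dog: Wide-jaw clamp dog on the bench, T-shaped from above. Block, knob, axes and heights as loose_dog, but the jaw strip at its +x side is 80 mm wide (y -40 to +40, x 15 to 23, height 11-20) and the T-foot 36 long (x -14 to +22). Origin: foot underside, under the knob's axis. 90 g. Grip the knob, fingers closing along y.
- post: Board support post standing on the bench: bare steel column 16 mm in diameter (height 15-46) with a dark rubber cone tip to 54, a collar 22 in diameter (11-15) and a small square T-foot 18 x 18, 5 thick. Origin: centre of the foot's underside, z up the column. 60 g. Grip the column.
- magnet_dog: Look-alike, stays where it is: block, jaw and knob as on the small clamp dogs, but on a round black magnet disc 48 mm in diameter and 10 thick, no T-foot; 47 high. Origin: centre of its underside.
- magnet_post: Look-alike, stays where it is: column and rubber tip as on the support post, but on a round black magnet disc 48 mm in diameter and 10 thick, no T-foot; 53 high. Origin: centre of its underside.
- solder_reel: Bystander: grey solder reel standing on its flange, 58 mm in diameter, 42 high. Origin: centre of its underside.
- flux_jar: Bystander: small amber flux jar with a white lid, 52 mm in diameter, 50 high. Origin: centre of its underside.

How it is judged:
By the outcome, as a careful person would: the job done as asked, in the order asked, and still so for the second after the job is handed in, with the robot touching nothing.
It also fails if it takes over 112 s, if anything falls off the work surface, if the arm or the gripper's body presses on something with over 40 N, if the wrist force passes 120 N, or if a joint passes its speed limit or range.

## Working session

There is one attempt and no reset: what is moved stays moved. The work goes in short steps, Python scripts to look and compute and a shell command to move; the robot and the scene stay as the last step left them, time stands still between calls to the robot, and variables do not carry over. Pictures are saved under pics/ and viewed, about 12 in all and at most 16, crops included, and the job is handed in when it is done.

```bash
mkdir -p pics; ls
python3 - <<'E'
from plant import robot,cams,job
import cv2,numpy as np
for n in("top","side"):
    im=cams.capture(n); cv2.imwrite(f"pics/{n}0.png",cv2.resize(im[:,:,::-1],(800,600),interpolation=cv2.INTER_CUBIC)); np.save(f"pics/{n}0.npy",im)
    m=cams.camera_model(n); print(n,np.round(m["K"],1).tolist(),m["dist"],np.round(m["cam_to_world"],3).tolist())
print(robot.state(),robot.tip_extent)
E
```

```text
pics
top [[468.6, 0.0, 275.3], [0.0, 468.6, 214.1], [0.0, 0.0, 1.0]] [-0.07197868  0.          0.          0.          0.        ] [[0.016, -0.99, 0.137, 0.482], [-1.0, -0.015, 0.01, 0.008], [-0.008, -0.137, -0.991, 1.009], [0.0, 0.0, 0.0, 1.0]]
side [[527.7, 0.0, 275.4], [0.0, 527.7, 208.8], [0.0, 0.0, 1.0]] [-0.04594692  0.          0.          0.          0.        ] [[-0.867, -0.328, 0.375, 0.228], [-0.498, 0.6, -0.626, 0.649], [-0.02, -0.729, -0.684, 0.738], [0.0, 0.0, 0.0, 1.0]]
{'time': 0.1, 'q': array([-1.21337465e+00,  3.53562369e-01,  1.63405764e+00, -1.58240620e-05,
        1.15518938e+00, -2.41414729e-03]), 'joint_velocities': array([ 0.00069956, -0.00262915,  0.00068831, -0.00087367, -0.00014496,
       -0.00156675]), 'joint_torque': array([ 1.89557941e-03, -5.94899225e+01, -3.34932339e+01,  7.00640841e-02,
        1.82866515e-02, -5.11987491e-05]), 'tool_pos': array([ 0.21990562, -0.58455748,  0.20934999]), 'tool_rot': array([-3.14037589e+00,  1.15317805e-05,  3.59842229e-01]), 'ft_force': array([ 0.84300459,  0.10116747, -0.43453637]), 'moment': array([ 0.0641247 , -0.02395992,  0.01578286]), 'width': 0.09178895912268517} 0.017
```

View pics/top0.png

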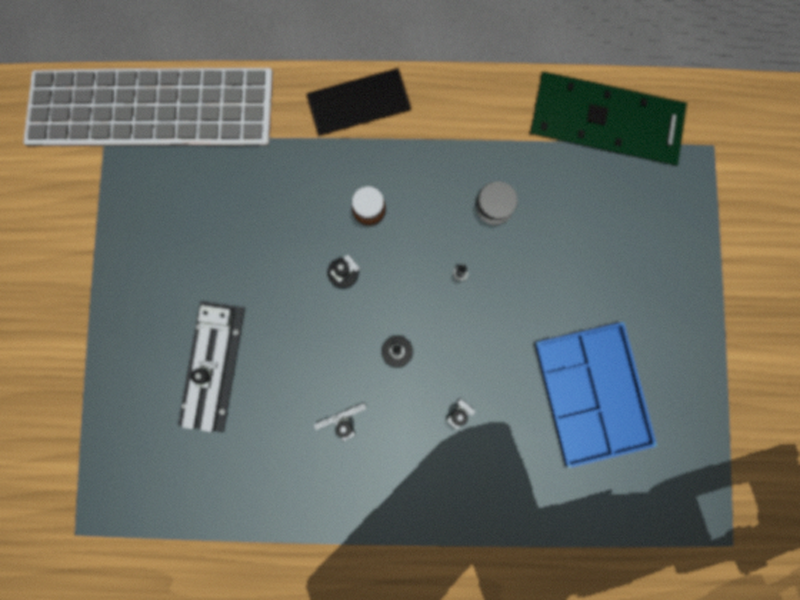

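View pics/side0.png

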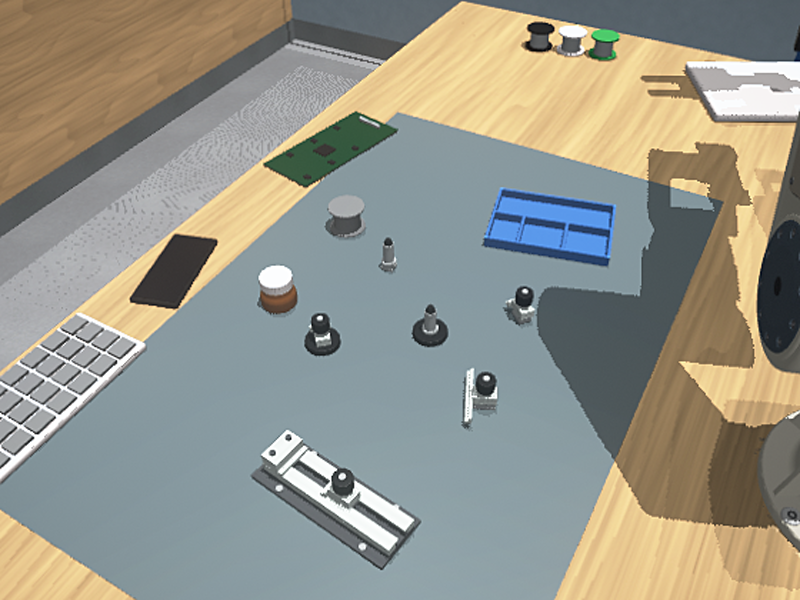

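```bash
cat > h.py <<'E'
import numpy as np,cv2
from plant import cams
S=800/560
def model(n):
    m=cams.camera_model(n); return np.array(m["K"]),np.array(m["dist"]),np.array(m["cam_to_world"])
def pix2w(n,uv,z):
    "uv in 800x600 pixels -> world at height z"
    K,d,T=model(n); p=cv2.undistortPoints(np.array([[(np.array(uv,float)+.5)/S-.5]]),K,d)[0,0]
    r=T[:3,:3]@[p[0],p[1],1]; return T[:3,3]+r*(z-T[2,3])/r[2]
def w2pix(n,P):
    K,d,T=model(n); W=np.linalg.inv(T)
    q=cv2.projectPoints(np.array(P,float).reshape(-1,3),cv2.Rodrigues(W[:3,:3])[0],W[:3,3],K,d)[0][:,0]
    return (q+.5)*S-.5
def box(x0,x1,y0,y1,z): return [[(x0,y0,z),(x1,y0,z),(x1,y1,z),(x0,y1,z),(x0,y0,z)]]
def circ(r,z): a=np.linspace(0,2*np.pi,25); return [np.c_[r*np.cos(a),r*np.sin(a),0*a+z]]
DOG=box(-15,15,-10,10,24)+box(15,23,-14,14,20)+circ(12,48)+circ(12,30)+box(-12,12,-9,9,0)
WIDE=box(-15,15,-10,10,24)+box(15,23,-40,40,20)+circ(12,48)+circ(12,30)+box(-14,22,-9,9,0)
POST=circ(8,46)+circ(8,15)+circ(11,11)+box(-9,9,-9,9,0)
RAIL=box(-90,90,-22,22,24)+box(-90,90,-6,6,24)+box(-90,90,-35,35,0)+box(60,90,-22,22,40)
CAD=box(-94,94,-68,68,18)+box(-90,-26,0,64,4)+box(-22,42,0,64,4)+box(46,90,0,64,4)+box(-90,90,-64,-4,4)
def place(M,x,y,yaw,z=0):
    c,s=np.cos(yaw),np.sin(yaw); return [np.array(l)/1000@np.array([[c,s,0],[-s,c,0],[0,0,1]])+[x,y,z] for l in M]
def overlay(n,im,objs,crop,k,f):
    "objs: list of placed models; crop x0,y0,x1,y1 in 800 px; k extra zoom"
    x0,y0,x1,y1=crop
    A=np.array([[S*k,0,-x0*k],[0,S*k,-y0*k]]); o=cv2.warpAffine(im[:,:,::-1].copy(),A,(int((x1-x0)*k),int((y1-y0)*k)),flags=cv2.INTER_CUBIC)
    for M in objs:
        for l in M: cv2.polylines(o,[np.round((w2pix(n,l)-[x0,y0])*k*8).astype(np.int32)],False,(0,0,255),1,cv2.LINE_AA,3)
    cv2.imwrite(f,o)
E
python3 - <<'E'
from h import *
np.set_printoptions(precision=4,suppress=True)
for nm,t,s,z in [("loose knob",(459,413),(525,292),.048),("wide knob",(345,427),(486,378),.048),("post tip",(461,268),(388,240),.054),("railknob",(201,374),(343,475),.056)]:
    print(nm,pix2w("top",t,z),pix2w("side",s,z))
for nm,c,z in [("caddy",[(534,341),(622,322),(655,444),(568,467)],.018),("railtop",[(200,303),(231,306),(212,432),(181,428)],.024),("wide jaw",[(314,427),(366,406)],.02)]:
    for p in c: print(nm,pix2w("top",p,z))
for c in [(500,190),(614,205),(609,263),(485,245)]: print("cad side",pix2w("side",c,.018))
for c in [(420,522),(385,553)]: print("rail side",pix2w("side",c,.024))
E
```

```text
loose knob [ 0.4625 -0.0768  0.048 ] [ 0.4579 -0.0784  0.048 ]
wide knob [0.4402 0.0846 0.048 ] [0.4399 0.0852 0.048 ]
post tip [ 0.6707 -0.0785  0.054 ] [ 0.6722 -0.0805  0.054 ]
railknob [0.5111 0.2922 0.056 ] [0.513  0.2883 0.056 ]
caddy [ 0.5692 -0.1906  0.018 ]
caddy [ 0.5995 -0.3236  0.018 ]
caddy [ 0.4197 -0.3683  0.018 ]
caddy [ 0.3858 -0.2388  0.018 ]
railtop [0.618  0.3089 0.024 ]
railtop [0.6142 0.2617 0.024 ]
railtop [0.4279 0.2812 0.024 ]
railtop [0.4326 0.3276 0.024 ]
wide jaw [0.4382 0.1322 0.02  ]
wide jaw [0.47   0.0568 0.02  ]
cad side [ 0.5995 -0.3202  0.018 ]
cad side [ 0.4223 -0.3692  0.018 ]
cad side [ 0.3843 -0.227   0.018 ]
cad side [ 0.561  -0.1782  0.018 ]
rail side [0.4238 0.2809 0.024 ]
rail side [0.4381 0.3296 0.024 ]
```

```bash
cat > ov.py <<'E'
from h import *
P=dict(loose=(DOG,.460,-.0776,-.7,0),wide=(WIDE,.440,.085,.40,0),post=(POST,.671,-.0795,0,0),rail=(RAIL,.520,.296,-.10,0),rdog=(DOG,.512,.2935,-.10,.013),cad=(CAD,.4936,-.2803,.257,0))
E
python3 - <<'E'
from ov import *
o=[place(*v) for v in P.values()]
t=np.load("pics/top0.npy"); s=np.load("pics/side0.npy")
def mk(n,im,cs,f):
    for i,(c,k) in enumerate(cs): overlay(n,im,o,c,k,f"pics/_{i}.png")
    a=[cv2.imread(f"pics/_{i}.png") for i in range(len(cs))]; h=max(x.shape[0] for x in a)
    cv2.imwrite(f,np.hstack([cv2.copyMakeBorder(x,0,h-x.shape[0],0,4,cv2.BORDER_CONSTANT) for x in a]))
mk("top",t,[((170,290,250,440),4),((300,390,490,450),2.4)],"pics/t1.png")
mk("side",s,[((240,420,430,570),2.8),((450,280,540,430),2.8)],"pics/s1.png")
mk("top",t,[((525,310,665,475),3),((430,250,490,300),5)],"pics/t2.png")
E
```

```text
(no output)
```

View pics/t1.png

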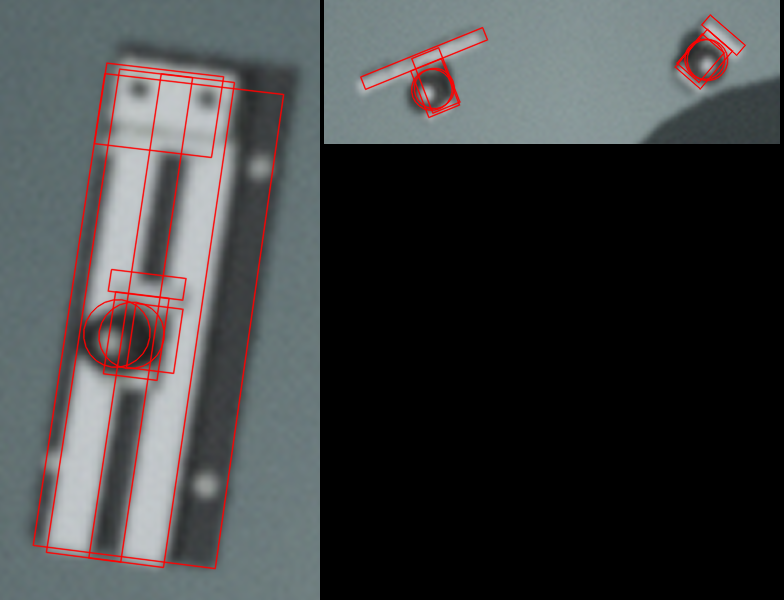

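View pics/s1.png

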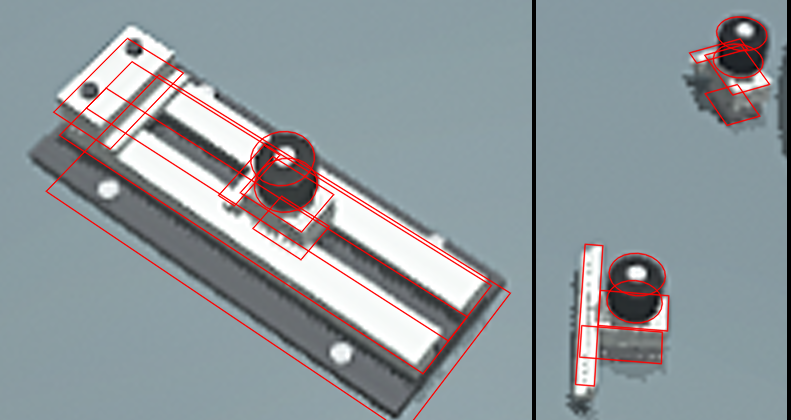

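View pics/t2.png

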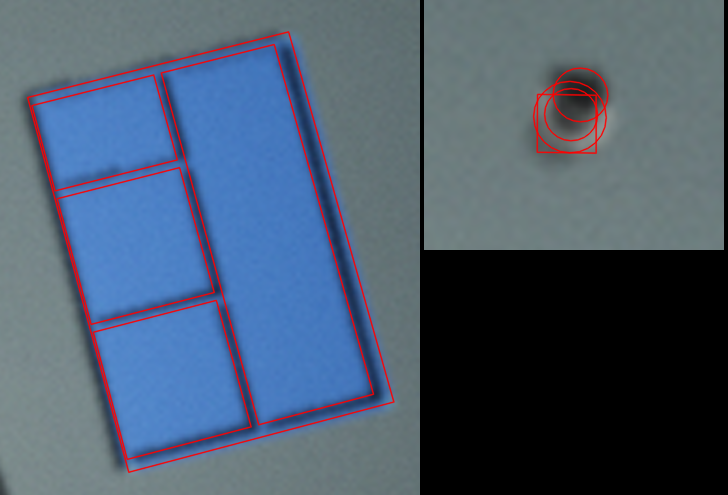

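Run:
```python
from h import *
np.set_printoptions(precision=4,suppress=True)
for n,a,b in [("top",(170+107/4,290+550/4),(170+172/4,290+160/4)),("side",(240+467/2.8,420+325/2.8),(240+150/2.8,420+122/2.8))]:
    p,q=pix2w(n,a,.024),pix2w(n,b,.024); d=q-p; print(n,p,q,np.hypot(*d[:2]),np.arctan2(d[1],d[0]))
t=np.load("pics/top0.npy"); s=np.load("pics/side0.npy")
o=[place(RAIL,.520,.2955,-.135),place(DOG,.512,.2955,-.135,.013)]
overlay("side",s,o,(240,420,430,570),2.1,"pics/a.png")
overlay("side",s,[],(495,270,550,330),5,"pics/b.png")
overlay("top",t,o,(170,290,250,440),3,"pics/d.png")
overlay("top",t,[],(435,385,490,440),5,"pics/c.png")
L=[cv2.imread(f"pics/{c}.png") for c in "abdc"]
L=[cv2.copyMakeBorder(x,0,0,0,max(0,400-x.shape[1]),cv2.BORDER_CONSTANT)[:,:400] for x in L]
L=[cv2.copyMakeBorder(x,0,max(0,450-x.shape[0]),0,0,cv2.BORDER_CONSTANT)[:450] for x in L]
cv2.imwrite("pics/m3.png",cv2.resize(np.vstack([np.hstack(L[:2])[:320],np.hstack(L[2:])]),(800,770))[:600] if 0 else np.hstack([np.vstack([L[0][:315],L[1][:285]]),np.vstack([L[2][:600-275] if 0 else cv2.resize(L[2][:,:240],(240,450))[:325] if 0 else L[2][:325],L[3][:275]])]))
```

```text
top [0.4339 0.3042 0.024 ] [0.5777 0.287  0.024 ] 0.14484596205273864 -0.11845818164005424
side [0.428 0.302 0.024] [0.5833 0.2859 0.024 ] 0.15615221912812202 -0.1034352670600016
```

View pics/m3.png

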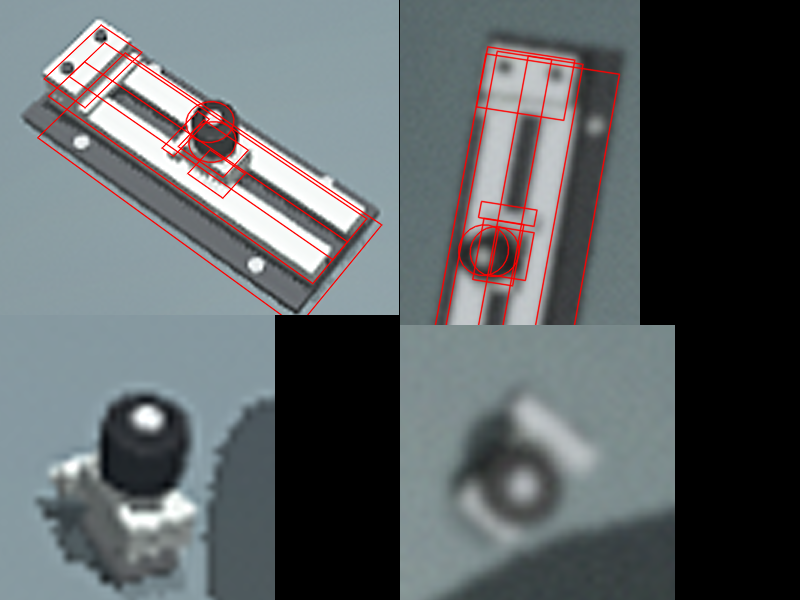

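```bash
cat > go.py <<'E'
# usage: go.py x y z yaw(deg) -> shift (cm) and z turn (deg) in the tool axes
import sys,numpy as np
from scipy.spatial.transform import Rotation as R
from plant import robot
s=robot.state(); x,y,z,w=map(float,sys.argv[1:5])
A=R.from_euler("xyz",s["tool_rot"]); B=R.from_euler("xyz",[np.pi,0,np.radians(w)])
print("shift",np.round(A.inv().apply(np.array([x,y,z])-s["tool_pos"])*100,2),"turn",np.round(np.degrees((A.inv()*B).as_rotvec()),1),"t",round(s["time"],2),"pos",np.round(s["tool_pos"],4),"yaw",np.round(np.degrees(s["tool_rot"][2]),1),"F",np.round(s["ft_force"],1),"w",round(s["width"],4))
E
python3 go.py .458 -.0772 .11 -43; python3 go.py .458 -.0772 .04 -43
```

```text
shift [ 40.15 -39.09   9.98] turn [-0.1  0.  63.6] t 0.1 pos [ 0.2199 -0.5846  0.2093] yaw 20.6 F [ 0.8  0.1 -0.4] w 0.0918
shift [ 40.15 -39.08  16.98] turn [-0.1  0.  63.6] t 0.1 pos [ 0.2199 -0.5846  0.2093] yaw 20.6 F [ 0.8  0.1 -0.4] w 0.0918
```

```bash
python3 -m crank '[[[20,-19.5,3,0,0,30],[20,-19.5,3,0,0,30],[20,-19.5,3,0,0,30],[20,-19.5,3,0,0,30],[40.1,-39.1,10,0,0,63.6],[40.1,-39.1,10,0,0,63.6],[40.1,-39.1,10,0,0,63.6],[40.1,-39.1,10,0,0,63.6],[40.1,-39.1,10,0,0,63.6],[40.1,-39.1,10,0,0,63.6],[40.1,-39.1,10,0,0,63.6],[40.1,-39.1,10,0,0,63.6]]]' 0.3; python3 go.py .458 -.0772 .04 -43
python3 - <<'E'
from h import *
for n,c in (("top",(400,360,520,460)),("side",(440,230,600,340))):
    overlay(n,cams.capture(n),[],c,400/(c[2]-c[0]),f"pics/{n[0]}x.png")
a,b=[cv2.imread(f"pics/{c}x.png") for c in "ts"]
h=max(a.shape[0],b.shape[0]); f=lambda x:cv2.copyMakeBorder(x,0,h-x.shape[0],0,0,cv2.BORDER_CONSTANT)
cv2.imwrite("pics/g1.png",np.hstack([f(a),f(b)]))
E
```

```text
time: 1.6
tool_pos: [0.4573, -0.0782, 0.11]
tool_rot: [3.141, 0.0, -0.75]
ft_force: [-0.0, 0.2, 0.5]
width: 0.0599
shift [-0.02 -0.13  7.  ] turn [0. 0. 0.] t 1.6 pos [ 0.4573 -0.0782  0.11  ] yaw -43.0 F [-0.   0.2  0.5] w 0.0599
```

View pics/g1.png

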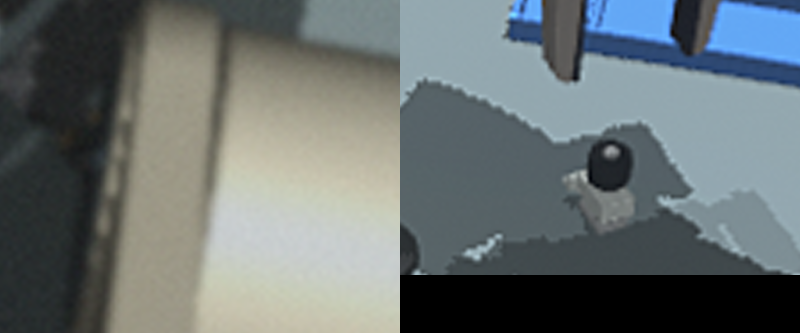

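The side view shows both fingers (near 562 and 692, row 60) straddling the knob (610,165), and the top view is blocked by the arm. Next I descend, close and lift.

```bash
python3 -m crank '[[[0,-0.1,3,0,0,0],[0,-0.1,6,0,0,0],[0,-0.1,7,0,0,0],[0,-0.1,7,0,0,0]]]' ; python3 -m crank '[[[0,0,0,0,0,0],[0,0,0,0,0,0],[0,0,0,0,0,0],[0,0,0,0,0,0],[0,0,0,0,0,0],[0,0,-2,0,0,0],[0,0,-6,0,0,0],[0,0,-6,0,0,0]]]' -0.7; python3 go.py .4913 -.2478 .10 14.7;python3 go.py .4913 -.2478 .046 14.7
```

```text
time: 2.2
tool_pos: [0.4581, -0.0776, 0.04]
tool_rot: [3.141, 0.001, -0.751]
ft_force: [0.4, 0.3, 0.2]
width: 0.0595
time: 3.2
tool_pos: [0.4603, -0.0774, 0.1021]
tool_rot: [-3.139, -0.004, -0.75]
ft_force: [0.1, -0.4, 0.0]
width: 0.0217
shift [13.89 10.35  0.24] turn [ -0.   -0.3 -57.7] t 3.2 pos [ 0.4603 -0.0774  0.1021] yaw -43.0 F [ 0.1 -0.4  0. ] w 0.0217
shift [13.87 10.37  5.64] turn [ -0.   -0.3 -57.7] t 3.2 pos [ 0.4603 -0.0774  0.1021] yaw -43.0 F [ 0.1 -0.4  0. ] w 0.0217
```

Run:
```python
from h import *
overlay("side",cams.capture("side"),[],(440,180,600,340),3,"pics/g2.png")
```

```text
(no output)
```

View pics/g2.png

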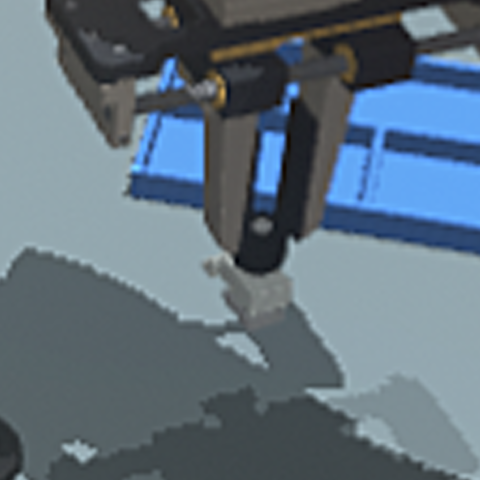

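Dog held upright, clear of the bench; carry to the middle square cell.

```bash
python3 -m crank '[[[4,3,0,0,0,-10],[8,6,0,0,0,-20],[12,9,0,0,0,-30],[13.9,10.4,0.2,0,-0.3,-40],[13.9,10.4,0.2,0,-0.3,-50],[13.9,10.4,0.2,0,-0.3,-57.7],[13.9,10.4,0.2,0,-0.3,-57.7],[13.9,10.4,0.2,0,-0.3,-57.7]]]'; python3 go.py .4913 -.2478 .045 14.7
```

```text
time: 4.25
tool_pos: [0.4887, -0.2476, 0.0972]
tool_rot: [-3.138, 0.005, 0.254]
ft_force: [0.9, 0.8, -0.4]
width: 0.0217
shift [0.27 0.1  5.22] turn [-0.2  0.3 -0.1] t 4.25 pos [ 0.4887 -0.2476  0.0972] yaw 14.6 F [ 0.9  0.8 -0.4] w 0.0217
```

```bash
python3 -m crank '[[[0.2,0.1,2,0,0,0],[0.2,0.1,4,0,0,0],[0.2,0.1,4.9,0,0,0],[0.2,0.1,5.1,0,0,0],[0.2,0.1,5.1,0,0,0],[0.2,0.1,5.1,0,0,0]]]'; python3 go.py .4913 -.2478 .044 14.7
```

```text
time: 5.0
tool_pos: [0.4915, -0.2486, 0.0476]
tool_rot: [-3.14, 0.004, 0.257]
ft_force: [-0.5, -0.5, -0.5]
width: 0.0215
shift [-0.   -0.08  0.36] turn [-0.1  0.2  0. ] t 5.0 pos [ 0.4915 -0.2486  0.0476] yaw 14.7 F [-0.5 -0.5 -0.5] w 0.0215
```

```bash
python3 -m crank '[[[0,0,0.2,0,0,0],[0,0,0.35,0,0,0],[0,0,0.35,0,0,0]]]'; python3 -m crank '[[[0,0,0,0,0,0],[0,0,0,0,0,0],[0,0,0,0,0,0],[0,0,-3,0,0,0],[0,0,-8,0,0,0],[0,0,-12,0,0,0],[0,0,-12,0,0,0]]]' 0.1; python3 go.py .512 .2942 .13 -6.4
```

```text
time: 5.38
tool_pos: [0.4916, -0.2487, 0.0442]
tool_rot: [-3.14, 0.004, 0.257]
ft_force: [-1.8, -1.0, 6.2]
width: 0.0217
time: 6.25
tool_pos: [0.4936, -0.2494, 0.1666]
tool_rot: [3.14, -0.0, 0.257]
ft_force: [0.5, -0.2, -0.2]
width: 0.0507
shift [ 15.59 -52.12   3.58] turn [ 0.1 -0.  21.1] t 6.25 pos [ 0.4936 -0.2494  0.1666] yaw 14.7 F [ 0.5 -0.2 -0.2] w 0.0507
```

```bash
python3 -m crank '[[[8,-26,0,0,0,10],[8,-26,0,0,0,10],[8,-26,0,0,0,10],[8,-26,0,0,0,10],[8,-26,0,0,0,10],[15.6,-52.1,3.6,0,0,21.1],[15.6,-52.1,3.6,0,0,21.1],[15.6,-52.1,3.6,0,0,21.1],[15.6,-52.1,3.6,0,0,21.1],[15.6,-52.1,3.6,0,0,21.1],[15.6,-52.1,3.6,0,0,21.1],[15.6,-52.1,3.6,0,0,21.1]]]' 0.3; python3 go.py .512 .2942 .053 -6.4
python3 - <<'E'
from h import *
o=[place(RAIL,.520,.2935,-.111),place(DOG,.512,.2942,-.111,.013)]
overlay("side",cams.capture("side"),[],(240,360,440,560),2,"pics/a.png")
s=np.load("pics/side0.npy");overlay("side",s,o,(240,420,440,560),2,"pics/b.png")
im=cams.capture("top");overlay("top",im,[],(520,300,670,480),2.2,"pics/c.png")
f=lambda x:cv2.copyMakeBorder(x,0,400-x.shape[0],0,0,cv2.BORDER_CONSTANT)
L=[cv2.imread(f"pics/{c}.png") for c in "abc"]
cv2.imwrite("pics/g3.png",cv2.resize(np.hstack([np.vstack([L[0],L[1]][:1]),f(L[1])]),(800,400)))
E
```

```text
time: 7.75
tool_pos: [0.5094, 0.2941, 0.1271]
tool_rot: [3.141, 0.006, -0.111]
ft_force: [0.1, -1.5, -0.5]
width: 0.0596
shift [ 0.31 -0.05  7.41] turn [0.  0.4 0. ] t 7.75 pos [0.5094 0.2941 0.1271] yaw -6.4 F [ 0.1 -1.5 -0.5] w 0.0596
```

View pics/g3.png

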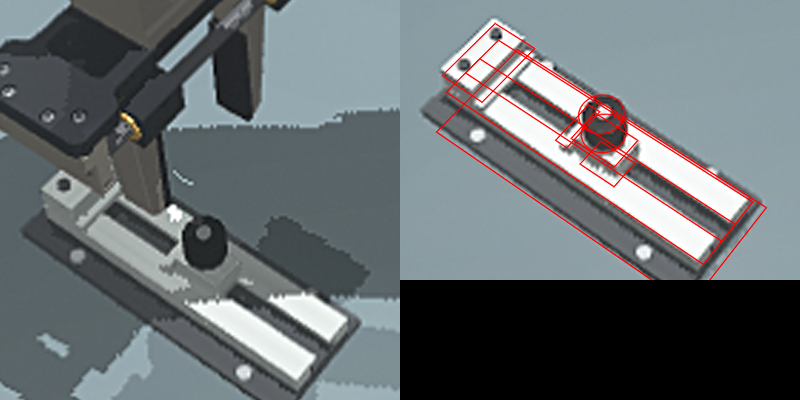

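Side view: fingers (150,200) and (240,110) straddle the rail dog's knob (205,240) seen from above, and the model overlay sits on the knob and slot. Descend and grip.

```bash
python3 -m crank '[[[0.1,0,2,0,0,0],[0.1,0,4,0,0,0],[0.1,0,6,0,0,0],[0.1,0,7.1,0,0,0],[0.1,0,7.1,0,0,0],[0.1,0,7.1,0,0,0]]]' ; python3 go.py .512 .2942 .053 -6.4;  python3 -m crank '[[[0,0,0,0,0,0],[0,0,0,0,0,0],[0,0,0,0,0,0],[0,0,0,0,0,0],[0,0,0,0,0,0]]]' -0.7; python3 go.py .512 .2942 .053 -6.4
```

```text
time: 8.6
tool_pos: [0.5112, 0.295, 0.0578]
tool_rot: [-3.14, 0.004, -0.112]
ft_force: [0.9, -0.1, 0.1]
width: 0.0597
shift [0.09 0.08 0.48] turn [-0.1  0.2 -0. ] t 8.6 pos [0.5112 0.295  0.0578] yaw -6.4 F [ 0.9 -0.1  0.1] w 0.0597
time: 9.22
tool_pos: [0.5107, 0.2951, 0.0571]
tool_rot: [-3.141, 0.005, -0.111]
ft_force: [-0.3, 0.6, -0.1]
width: 0.0143
shift [0.14 0.08 0.41] turn [-0.   0.3  0. ] t 9.22 pos [0.5107 0.2951 0.0571] yaw -6.4 F [-0.3  0.6 -0.1] w 0.0143
```

Run:
```python
from h import *
print(w2pix("side",[[.5107,.2951,.057],[.5107,.2951,.040],[.512,.2942,.061]]))
overlay("side",cams.capture("side"),[],(240,380,440,560),3,"pics/g4.png")
```

```text
[[341.24699226 480.16533456]
 [342.33733676 489.07644681]
 [340.40920878 476.87752529]]
```

View pics/g4.png

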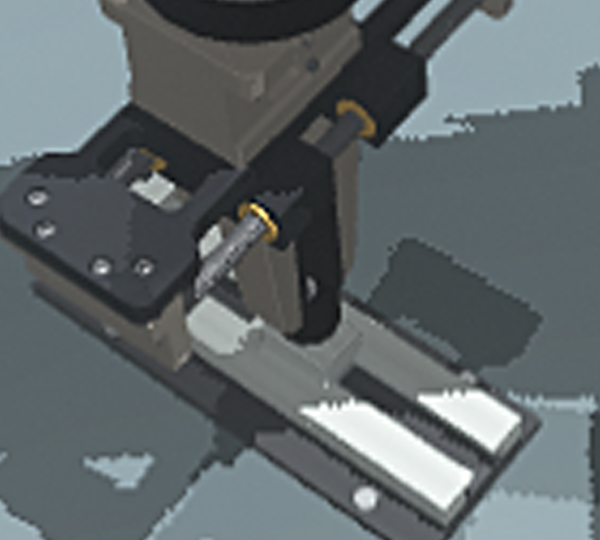

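```bash
python3 - <<'E'
from h import *
np.set_printoptions(precision=1,suppress=True)
for nm,p,yaw,w in [("g1",(.4573,-.0782,.110),-43,.0599),("g3",(.5094,.2941,.1271),-6.4,.0596),("g4",(.5107,.2951,.0571),-6.4,.0143)]:
    c,s=np.cos(np.radians(yaw)),np.sin(np.radians(yaw))
    for sy in(1,-1):
        pts=[(p[0]+c*x-s*y,p[1]+s*x+c*y,p[2]-.017) for x,y in [(-.01,sy*w/2),(.01,sy*w/2),(-.01,sy*(w/2+.018)),(.01,sy*(w/2+.018))]]
        print(nm,sy,w2pix("side",pts).tolist())
E
python3 go.py .512 .2942 .053 -6.4
```

```text
g1 1 [[510.66374020592406, 276.48768070452843], [504.48988481907116, 266.8489256148931], [497.7097029811947, 279.42600987882287], [491.695351469565, 269.7075496324012]]
g1 -1 [[553.0052775100162, 266.8825394603598], [546.3234660692585, 257.5035858646121], [565.499531815812, 264.04795621335313], [558.6718626647279, 254.74543381197122]]
g3 1 [[327.90378044695115, 475.77089790503777], [312.38688472142564, 465.7366583621232], [315.95045751680755, 488.6843441381379], [300.36483169080606, 478.3563566787456]]
g3 -1 [[365.2585604405184, 435.3804963747233], [349.9879897617432, 426.23964677510776], [375.90890386989577, 423.8549626086749], [360.71741328314823, 414.96187563037887]]
g4 1 [[345.4091345890263, 498.5129433280138], [330.87783119255243, 489.00933801923776], [334.6124100163829, 510.7077292417613], [320.0163966506495, 500.94893339356884]]
g4 -1 [[353.7954943234792, 489.0361871807837], [339.31703166923785, 479.7287686731591], [364.11843420747994, 477.36573500123814], [349.70812685307936, 468.297338659936]]
shift [0.14 0.07 0.4 ] turn [-0.   0.3  0. ] t 9.28 pos [0.5107 0.2951 0.057 ] yaw -6.4 F [ 0.6 -0.1 -0.6] w 0.0142
```

The fingers closed to 14 mm, so they missed the knob. Their tips look higher in the picture than the nominal extent puts them. I'll reopen, go 11 mm lower (nominally still above the rail top) and grip again.

```bash
python3 -m crank '[[[0,0,0,0,0,0],[0,0,0,0,0,0],[0,0,0,0,0,0],[0.1,0,0.6,0,0,0],[0.1,0,1.1,0,0,0],[0.1,0,1.1,0,0,0],[0.1,0,1.1,0,0,0]]]' 0.3; python3 -m crank '[[[0,0,0,0,0,0],[0,0,0,0,0,0],[0,0,0,0,0,0],[0,0,0,0,0,0],[0,0,0,0,0,0],[0,0,0,0,0,0]]]' -0.7
python3 - <<'E'
from h import *
overlay("side",cams.capture("side"),[],(290,430,400,530),5,"pics/g5.png")
E
```

```text
time: 10.15
tool_pos: [0.5116, 0.2949, 0.0459]
tool_rot: [-3.141, 0.005, -0.111]
ft_force: [-0.3, 0.1, -0.4]
width: 0.0597
time: 10.9
tool_pos: [0.5117, 0.295, 0.0461]
tool_rot: [-3.141, 0.005, -0.111]
ft_force: [-0.2, -0.5, 0.5]
width: 0.0225
```

View pics/g5.png

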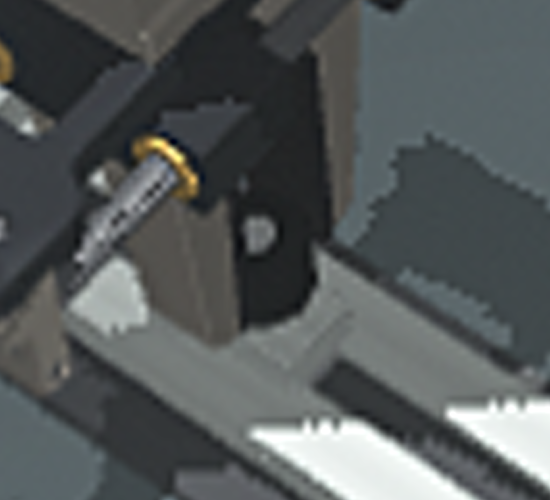

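```bash
python3 -m crank '[[[0,0,0,0,0,0],[0,0,0,0,0,0],[-0.4,0,0,0,0,0],[-0.7,0,0,0,0,0],[-0.7,0,0,0,0,0],[-0.7,0,0,0,0,0]]]' 0; python3 -m crank '[[[0,0,0,0,0,0],[0,0,0,0,0,0],[0,0,0,0,0,0],[0,0,0,0,0,0],[0,0,0,0,0,0],[0,0,0,0,0,0]]]' -0.7; python3 go.py .4047 .3062 .0461 -6.4
```

```text
time: 11.7
tool_pos: [0.5047, 0.2958, 0.0461]
tool_rot: [-3.141, 0.005, -0.111]
ft_force: [-0.7, 0.3, 0.1]
width: 0.0458
time: 12.45
tool_pos: [0.5047, 0.2957, 0.0461]
tool_rot: [-3.141, 0.005, -0.111]
ft_force: [0.3, 0.5, 0.3]
width: 0.0229
shift [-10.05   0.07   0.05] turn [-0.   0.3  0. ] t 12.45 pos [0.5047 0.2957 0.0461] yaw -6.4 F [0.3 0.5 0.3] w 0.0229
```

```bash
python3 -m crank '[[[-1,0,0,0,0,0],[-2,0,0,0,0,0],[-3,0,0,0,0,0],[-4,0,0,0,0,0],[-5,0,0,0,0,0],[-5,0,0,0,0,0]]]'; python3 -m crank '[[[-1,0,0,0,0,0],[-2,0,0,0,0,0],[-3,0,0,0,0,0],[-4,0,0,0,0,0],[-5,0,0,0,0,0],[-5.8,0,0,0,0,0],[-5.8,0,0,0,0,0],[-5.8,0,0,0,0,0]]]';python3 go.py .4255 -.2651 .15 14.7
python3 - <<'E'
from h import *
im=cams.capture("side")
overlay("side",im,[],(320,430,480,570),3.5,"pics/g6.png")
E
```

```text
time: 13.2
tool_pos: [0.4541, 0.3013, 0.0463]
tool_rot: [-3.141, 0.005, -0.111]
ft_force: [0.2, -0.2, -0.7]
width: 0.0228
time: 14.2
tool_pos: [0.3976, 0.3079, 0.0467]
tool_rot: [-3.141, 0.005, -0.111]
ft_force: [0.4, -0.7, -0.4]
width: 0.0229
shift [  9.09  56.63 -10.42] turn [ -0.1   0.2 -21.1] t 14.2 pos [0.3976 0.3079 0.0467] yaw -6.4 F [ 0.4 -0.7 -0.4] w 0.0229
```

View pics/g6.png

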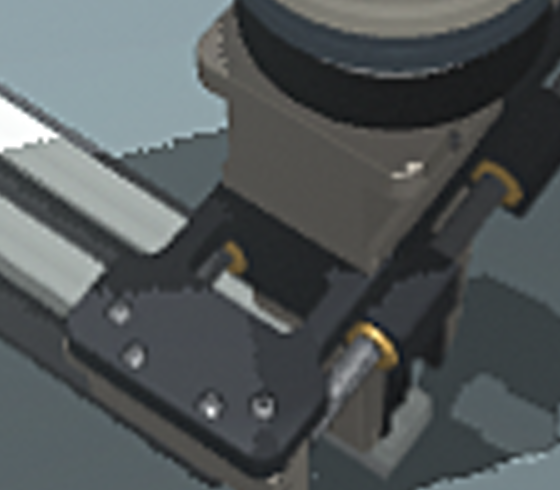

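```bash
python3 -m crank '[[[0,0,-0.5,0,0,0],[0,0,-1,0,0,0],[0,0,-2,0,0,0],[0,0,-3,0,0,0],[0,0,-6,0,0,0],[0,0,-9,0,0,0],[0,0,-10,0,0,0],[0,0,-10,0,0,0]]]';python3 go.py .4255 -.2651 .12 14.7;python3 - <<'E'
from h import *
im=cams.capture("side")
overlay("side",im,[],(300,400,500,580),3,"pics/g7.png")
E
```

```text
time: 15.25
tool_pos: [0.3981, 0.3078, 0.1471]
tool_rot: [-3.14, 0.004, -0.111]
ft_force: [0.6, -0.1, -1.6]
width: 0.0229
shift [ 9.1  56.63  2.58] turn [ -0.1   0.2 -21.1] t 15.25 pos [0.3981 0.3078 0.1471] yaw -6.4 F [ 0.6 -0.1 -1.6] w 0.0229
```

View pics/g7.png

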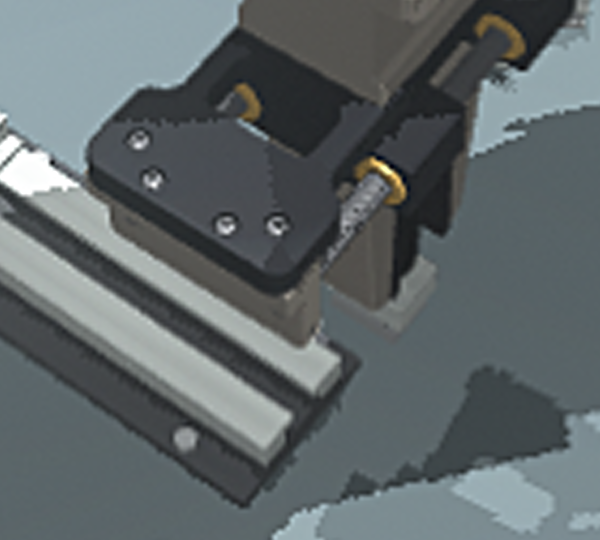

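Lifted free of the rail. Carry it to the end square cell.

```bash
python3 go.py .4217 -.2662 .12 14.7; python3 -m crank '[[[1,5,0.5,0,0,-2],[2,10,1,0,0,-4],[3,16,1.5,0,0,-6],[4,22,2,0,0,-8],[5,28,2.5,0,0,-10],[6,34,2.6,0,0,-13],[7,40,2.6,0,0,-16],[8,46,2.6,0,0,-19],[8.5,52,2.6,0,0,-21],[8.7,55,2.6,0,0.2,-21.1],[8.7,56.7,2.6,0,0.2,-21.1],[8.7,56.7,2.6,0,0.2,-21.1],[8.7,56.7,2.6,0,0.2,-21.1],[8.7,56.7,2.6,0,0.2,-21.1]]]'; python3 go.py .4217 -.2662 .041 14.7
```

```text
shift [ 8.79 56.74  2.55] turn [ -0.1   0.3 -21.1] t 15.3 pos [0.3976 0.3075 0.1463] yaw -6.4 F [ 0.4 -0.4 -0.6] w 0.0228
time: 17.05
tool_pos: [0.4212, -0.2644, 0.1197]
tool_rot: [-3.139, 0.001, 0.258]
ft_force: [-0.1, 0.5, -1.0]
width: 0.0228
shift [0.01 0.21 7.87] turn [-0.1  0.1  0.1] t 17.05 pos [ 0.4212 -0.2644  0.1197] yaw 14.8 F [-0.1  0.5 -1. ] w 0.0228
```

```bash
python3 -m crank '[[[0,0.1,3,0,0,0],[0,0.1,6,0,0,0],[0,0.1,7.4,0,0,0],[0,0.1,7.9,0,0,0],[0,0.1,7.9,0,0,0],[0,0.1,7.9,0,0,0]]]'; python3 go.py .4217 -.2662 .0365 14.7
```

```text
time: 17.8
tool_pos: [0.4219, -0.2667, 0.0416]
tool_rot: [-3.141, 0.0, 0.257]
ft_force: [-0.1, 0.5, -0.5]
width: 0.0228
shift [-0.   -0.05  0.51] turn [-0.  0.  0.] t 17.8 pos [ 0.4219 -0.2667  0.0416] yaw 14.7 F [-0.1  0.5 -0.5] w 0.0228
```

```bash
python3 -m crank '[[[0,0,0.2,0,0,0],[0,0,0.4,0,0,0],[0,0,0.45,0,0,0],[0,0,0.45,0,0,0]]]'; python3 -m crank '[[[0,0,0,0,0,0],[0,0,0,0,0,0],[0,0,0,0,0,0],[0,0,-3,0,0,0],[0,0,-8,0,0,0],[0,0,-12,0,0,0],[0,0,-12,0,0,0]]]' 0.1; python3 go.py .4395 .0855 .11 22.9
```

```text
time: 18.3
tool_pos: [0.4217, -0.2666, 0.0368]
tool_rot: [-3.14, 0.0, 0.257]
ft_force: [-1.2, 0.7, 5.9]
width: 0.0227
time: 19.18
tool_pos: [0.4232, -0.2677, 0.1592]
tool_rot: [3.139, -0.003, 0.257]
ft_force: [0.1, 0.7, -0.6]
width: 0.0508
shift [ 10.53 -33.76   4.87] turn [ 0.2 -0.2 -8.2] t 19.18 pos [ 0.4232 -0.2677  0.1592] yaw 14.7 F [ 0.1  0.7 -0.6] w 0.0508
```

```bash
python3 -m crank '[[[4,-12,0,0,0,-4],[7,-22,2,0,0,-8],[10.2,-33.8,4.5,0,0,-8.2],[10.2,-33.8,4.5,0,0,-8.2],[10.2,-33.8,4.5,0,0,-8.2],[10.2,-33.8,4.5,0,0,-8.2],[10.2,-33.8,4.5,0,0,-8.2],[10.2,-33.8,4.5,0,0,-8.2],[10.2,-33.8,4.5,0,0,-8.2],[10.2,-33.8,4.5,0,0,-8.2]]]' 0.3; python3 go.py .4367 .0843 .038 22.9
```

```text
time: 20.42
tool_pos: [0.4343, 0.0854, 0.1119]
tool_rot: [-3.14, 0.001, 0.398]
ft_force: [0.1, -0.0, -0.4]
width: 0.0597
shift [0.18 0.21 7.39] turn [-0.1  0.  -0.1] t 20.43 pos [0.4343 0.0854 0.1119] yaw 22.8 F [ 0.1 -0.  -0.4] w 0.0597
```

```bash
python3 -m crank '[[[0.1,0.1,3,0,0,0],[0.1,0.1,6,0,0,0],[0.1,0.1,7.2,0,0,0],[0.1,0.1,7.3,0,0,0],[0.1,0.1,7.3,0,0,0]]]' ; python3 -m crank '[[[0,0,0,0,0,0],[0,0,0,0,0,0],[0,0,0,0,0,0],[0,0,0,0,0,0],[0,0,0,0,0,0],[0,0,0,0,0,0]]]' -0.7; python3 go.py .4367 .0843 .038 22.9
```

```text
time: 21.05
tool_pos: [0.436, 0.0859, 0.0395]
tool_rot: [-3.14, -0.0, 0.4]
ft_force: [-0.2, -0.3, 0.0]
width: 0.0598
time: 21.8
tool_pos: [0.4355, 0.086, 0.0389]
tool_rot: [-3.14, 0.001, 0.4]
ft_force: [-0.6, -0.1, 3.6]
width: 0.0224
shift [0.05 0.2  0.09] turn [-0.1  0.   0. ] t 21.8 pos [0.4355 0.086  0.0389] yaw 22.9 F [-0.6 -0.1  3.6] w 0.0224
```

```bash
python3 -m crank '[[[0,0,-1,0,0,0],[0,0,-3,0,0,0],[0,0,-6,0,0,0],[0,0,-9,0,0,0],[0,0,-10,0,0,0],[0,0,-10,0,0,0]]]'; python3 go.py .504 -.320 .13 104.7
```

```text
time: 22.55
tool_pos: [0.4357, 0.0858, 0.1391]
tool_rot: [-3.14, -0.0, 0.4]
ft_force: [-0.1, -0.4, -1.2]
width: 0.022
shift [-9.51 40.04  0.84] turn [ -0.1  -0.1 -81.8] t 22.55 pos [0.4357 0.0858 0.1391] yaw 22.9 F [-0.1 -0.4 -1.2] w 0.022
```

```bash
python3 -m crank '[[[-1,4,0,0,0,-8],[-2,8,0,0,0,-16],[-3,13,0,0,0,-24],[-4,18,0,0,0,-32],[-5,23,0,0,0,-40],[-6.5,28,0,0,0,-48],[-7.5,33,0,0,0,-56],[-8.5,37,0,0,0,-64],[-9.5,40,0.8,0,0,-72],[-9.5,40,0.8,0,0,-80],[-9.5,40,0.8,0,0,-81.8],[-9.5,40,0.8,0,0,-81.8],[-9.5,40,0.8,0,0,-81.8],[-9.5,40,0.8,0,0,-81.8]]]'; python3 go.py .504 -.320 .046 104.7
python3 - <<'E'
from h import *
im=cams.capture("side")
overlay("side",im,[],(450,120,650,280),3.5,"pics/g8.png")
E
```

```text
time: 24.3
tool_pos: [0.5038, -0.3193, 0.1302]
tool_rot: [-3.141, -0.002, 1.827]
ft_force: [0.4, 0.5, -1.5]
width: 0.0221
shift [-0.08  0.01  8.42] turn [-0.  -0.1 -0. ] t 24.3 pos [ 0.5038 -0.3193  0.1302] yaw 104.7 F [ 0.4  0.5 -1.5] w 0.0221
```

View pics/g8.png

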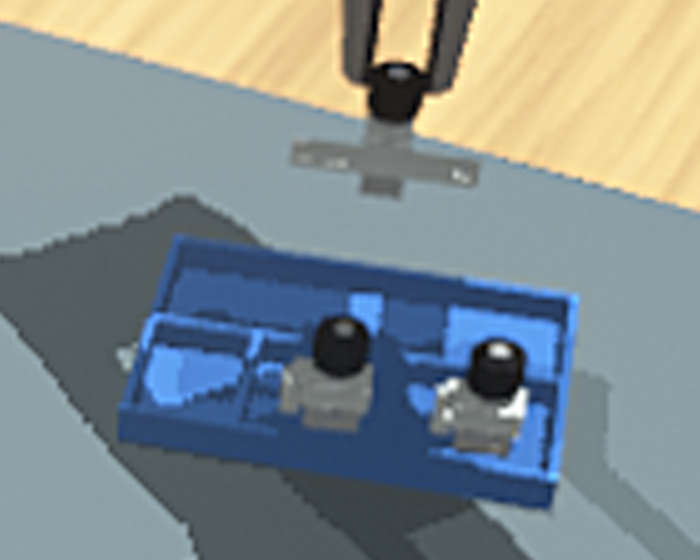

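Both small dogs stand upright in the square cells, at about (330,390) and (485,410). The wide dog hangs level over the long cell, though the tips hold only the knob's upper half. Lower it.

```bash
python3 -m crank '[[[0,0,3,0,0,0],[0,0,6,0,0,0],[0,0,7.8,0,0,0],[0,0,8.3,0,0,0],[0,0,8.3,0,0,0],[0,0,8.3,0,0,0]]]'; python3 -m crank '[[[0,0,0.2,0,0,0],[0,0,0.4,0,0,0],[0,0,0.45,0,0,0],[0,0,0.45,0,0,0]]]'; python3 go.py .504 -.320 .0425 104.7
```

```text
time: 25.1
tool_pos: [0.5043, -0.3199, 0.0481]
tool_rot: [3.141, -0.001, 1.828]
ft_force: [-0.5, 0.6, -0.6]
width: 0.0221
time: 25.6
tool_pos: [0.5038, -0.3197, 0.0429]
tool_rot: [-3.141, -0.001, 1.828]
ft_force: [-1.1, -0.9, 3.7]
width: 0.0218
shift [-0.04  0.02  0.04] turn [-0.  -0.1  0. ] t 25.6 pos [ 0.5038 -0.3197  0.0429] yaw 104.7 F [-1.1 -0.9  3.7] w 0.0218
```

```bash
python3 -m crank '[[[0,0,0,0,0,0],[0,0,0,0,0,0],[0,0,0,0,0,0],[0,0,-3,0,0,0],[0,0,-8,0,0,0],[0,0,-10,0,0,0],[0,0,-10,0,0,0]]]' 0.1; python3 go.py .671 -.0795 .12 14.7
```

```text
time: 26.48
tool_pos: [0.5047, -0.3202, 0.1441]
tool_rot: [3.14, 0.001, 1.828]
ft_force: [-0.7, -0.1, -0.5]
width: 0.0504
shift [19.05 22.2   2.43] turn [ 0.1 -0.  90. ] t 26.48 pos [ 0.5047 -0.3202  0.1441] yaw 104.7 F [-0.7 -0.1 -0.5] w 0.0504
```

```bash
python3 -m crank '[[[5,5,0,0,0,10],[9,10,0,0,0,20],[12,15,0,0,0,30],[15,19,0,0,0,40],[19,22.2,1,0,0,50],[19,22.2,2,0,0,60],[19,22.2,2,0,0,70],[19,22.2,2,0,0,80],[19,22.2,2,0,0,90],[19,22.2,2,0,0,90],[19,22.2,2,0,0,90],[19,22.2,2,0,0,90]]]' 0.2; python3 go.py .671 -.0795 .033 14.7
python3 - <<'E'
from h import *
im=cams.capture("side")
overlay("side",im,[],(300,130,620,290),2.5,"pics/g9.png")
E
```

```text
time: 27.98
tool_pos: [0.67, -0.0794, 0.1223]
tool_rot: [-3.14, 0.001, 0.259]
ft_force: [-0.5, -0.9, 0.1]
width: 0.0551
shift [0.11 0.05 8.93] turn [-0.1  0.1  0.1] t 27.98 pos [ 0.67   -0.0794  0.1223] yaw 14.8 F [-0.5 -0.9  0.1] w 0.0551
```

View pics/g9.png

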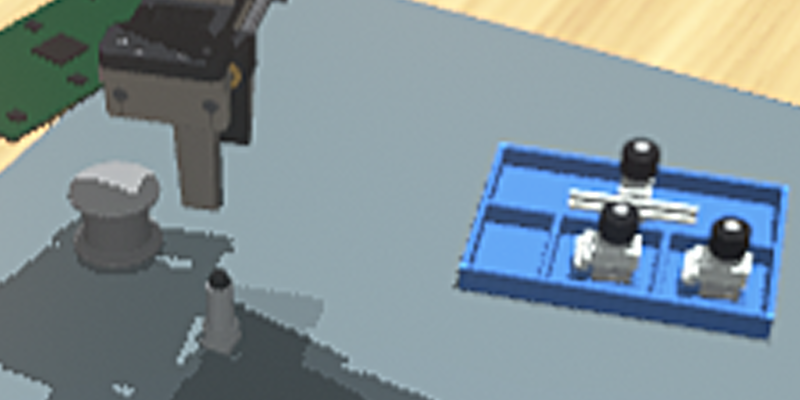

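Three fittings are standing in their cells. The visible finger (200,208) is above the post (217,275), and the tips again appear about 15 mm higher than nominal, so I grip a little lower.

```bash
python3 -m crank '[[[0.1,0,3,0,0,0],[0.1,0,6,0,0,0],[0.1,0,8.5,0,0,0],[0.1,0,9.4,0,0,0],[0.1,0,9.4,0,0,0],[0.1,0,9.4,0,0,0]]]' ; python3 -m crank '[[[0,0,0,0,0,0],[0,0,0,0,0,0],[0,0,0,0,0,0],[0,0,0,0,0,0],[0,0,0,0,0,0],[0,0,0,0,0,0]]]' -1; python3 go.py .5512 -.2321 .12 14.7
```

```text
time: 28.78
tool_pos: [0.6719, -0.0791, 0.0299]
tool_rot: [-3.14, -0.001, 0.257]
ft_force: [0.2, 0.5, 1.4]
width: 0.0552
time: 29.52
tool_pos: [0.671, -0.079, 0.0287]
tool_rot: [-3.14, 0.001, 0.257]
ft_force: [0.1, 0.4, 0.6]
width: 0.0147
shift [-15.49  11.74  -9.13] turn [-0.1  0.1  0. ] t 29.52 pos [ 0.671  -0.079   0.0287] yaw 14.7 F [0.1 0.4 0.6] w 0.0147
```

```bash
python3 -m crank '[[[0,0,-2,0,0,0],[0,0,-5,0,0,0],[0,0,-8,0,0,0],[-3,2,-9.1,0,0,0],[-7,5,-9.1,0,0,0],[-11,8.5,-9.1,0,0,0],[-14,10.5,-9.1,0,0,0],[-15.5,11.7,-9.1,0,0,0],[-15.5,11.7,-9.1,0,0,0],[-15.5,11.7,-9.1,0,0,0],[-15.5,11.7,-9.1,0,0,0]]]'; python3 go.py .5512 -.2321 .0365 14.7
```

```text
time: 30.9
tool_pos: [0.5517, -0.2308, 0.1197]
tool_rot: [-3.14, 0.001, 0.258]
ft_force: [0.5, -0.3, 0.6]
width: 0.015
shift [-0.08  0.13  8.32] turn [-0.1  0.   0.1] t 30.9 pos [ 0.5517 -0.2308  0.1197] yaw 14.8 F [ 0.5 -0.3  0.6] w 0.015
```

```bash
python3 -m crank '[[[0,0.1,3,0,0,0],[0,0.1,6,0,0,0],[0,0.1,7.7,0,0,0],[0,0.1,8.3,0,0,0],[0,0.1,8.3,0,0,0],[0,0.1,8.3,0,0,0]]]'; python3 -m crank '[[[0,0,0.2,0,0,0],[0,0,0.4,0,0,0],[0,0,0.4,0,0,0],[0,0,0.4,0,0,0]]]'; python3 go.py .5512 -.2321 .0327 14.7
```

```text
time: 31.65
tool_pos: [0.5518, -0.2328, 0.0376]
tool_rot: [-3.141, -0.0, 0.257]
ft_force: [0.7, -0.1, -0.3]
width: 0.0146
time: 32.15
tool_pos: [0.5511, -0.2326, 0.0327]
tool_rot: [-3.14, 0.001, 0.257]
ft_force: [0.2, -0.5, -0.0]
width: 0.0148
shift [ 0.02 -0.05  0.  ] turn [-0.1  0.1  0. ] t 32.15 pos [ 0.5511 -0.2326  0.0327] yaw 14.7 F [ 0.2 -0.5 -0. ] w 0.0148
```

```bash
python3 -m crank '[[[0,0,0.1,0,0,0],[0,0,0.1,0,0,0]]]';python3 -m crank '[[[0,0,0.1,0,0,0],[0,0,0.1,0,0,0]]]'
```

```text
time: 32.4
tool_pos: [0.5516, -0.2328, 0.0325]
tool_rot: [-3.14, 0.0, 0.257]
ft_force: [-2.1, 0.6, 6.8]
width: 0.0149
time: 32.65
tool_pos: [0.552, -0.233, 0.0324]
tool_rot: [-3.141, -0.0, 0.257]
ft_force: [-2.9, -0.3, 16.1]
width: 0.0146
```

Floor contact at the expected height. Release, retreat and look once more.

```bash
python3 -m crank '[[[0,0,-0.15,0,0,0],[0,0,-0.15,0,0,0]]]'; python3 -m crank '[[[0,0,0,0,0,0],[0,0,0,0,0,0],[0,0,0,0,0,0],[0,0,-3,0,0,0],[0,0,-8,0,0,0],[0,0,-13,0,0,0],[0,0,-16,0,0,0],[0,0,-16,0,0,0]]]' 0; python3 -m crank '[[[0,4,-2,0,0,0],[-5,10,-2,0,0,0],[-12,18,-2,0,0,0],[-20,24,-2,0,0,0],[-25,28,-2,0,0,0],[-25,28,-2,0,0,0],[-25,28,-2,0,0,0],[-25,28,-2,0,0,0]]]'
python3 - <<'E'
from h import *
s=cams.capture("side"); t=cams.capture("top")
overlay("side",s,[],(230,170,630,570),1.0,"pics/a.png")
overlay("side",s,[],(470,170,630,280),2.5,"pics/b.png")
overlay("top",t,[],(300,170,680,480),1.05,"pics/c.png")
L=[cv2.imread(f"pics/{c}.png") for c in "abc"]
r=np.vstack([L[1],cv2.copyMakeBorder(L[2],0,0,0,400-L[2].shape[1],cv2.BORDER_CONSTANT)])[:600]
cv2.imwrite("pics/g10.png",np.hstack([cv2.copyMakeBorder(L[0],0,r.shape[0]-400,0,0,cv2.BORDER_CONSTANT),r]))
E
```

```text
time: 32.9
tool_pos: [0.5514, -0.2327, 0.0325]
tool_rot: [-3.14, 0.0, 0.257]
ft_force: [0.3, 1.1, 5.4]
width: 0.0146
time: 33.9
tool_pos: [0.5527, -0.2334, 0.1946]
tool_rot: [3.141, -0.003, 0.257]
ft_force: [-0.6, -0.1, -0.2]
width: 0.0461
time: 34.9
tool_pos: [0.3784, -0.5683, 0.2096]
tool_rot: [-3.137, 0.002, 0.254]
ft_force: [1.3, -0.1, -0.2]
width: 0.0458
```

View pics/g10.png

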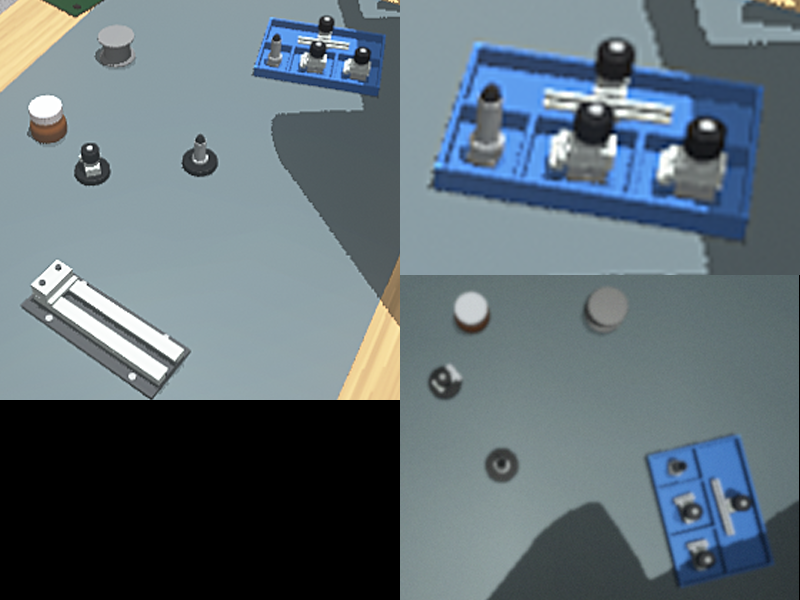

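The last picture shows all four fittings upright in their own cells: post (677,467), small dogs (690,510) and (702,558), wide dog (735,503). The rail is empty, and the look-alikes, reel and jar are where they were.

```bash
python3 -c "
from plant import job; print(job.finish_job())"
```

```text
the job is handed in; nothing more can be done
None
```

All four fittings are in the blue caddy, and I handed the job in at about 35 s. The two small dogs are in the square cells, with the one from the rail slid out at the open end first. The wide-jaw dog is in the long cell and the post in the narrow cell.

- **Last checks:** the final side and top pictures show all four upright inside their cells and the rail empty. The magnet look-alikes, reel and jar look unmoved, and the arm is clear. The largest wrist force I read was about 16 N, when setting the post down.
- **What failed or disagreed:** my first grip on the rail dog closed on nothing, so I opened, went 11 mm lower and gripped again. In the pictures the fingertips sat about 15 mm higher than the stated tip length gives, so the loose and wide dogs were held only by the upper part of their knobs. Neither slipped.

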